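Set out the blood-smear place between the tube racks

ROBOT

A 7-joint arm with a two-finger parallel gripper is mounted at the origin on the work surface. World frame = base frame: x ahead of the robot, y to its left, z up, the work surface at z = 0. Lengths are in m, angles in degrees, forces in N, time in s.
With the tool pointing down it reaches from about 0.425 to 0.875 m from the base axis. Payload 4.7 kg.
Tool frame: the origin (TCP) lies between the finger pads; the fingertips stand 17 mm ahead of it and the grasp point (between the pads) lies 2 mm behind it; z points along the fingers, y is the line along which they close (so a half turn about z gives the same grasp; the last joint's range is limited). The gripper opens to 87 mm and grips with 3 to 60 N. Pads are 19 mm wide; open, the fingers measure 117 mm over their backs; the gripper's body (75 mm by 190 mm) begins 51 mm behind the grasp point.
Start: joints at [-74.593, 18.392, -4.016, 83.108, 1.295, 78.541, -3.26], TCP at [0.164, 0.629, 0.24] pointing down, gripper open.
Joint ranges: [-163.93, 163.93], [-17.29, 119.83], [-79.2, 71.16], [3.27, 140.29], [-89.18, 269.18], [5.43, 117.66], [-154.24, 154.24]. Speed limits (degrees/s): [147.25, 147.25, 180, 180, 180, 180, 180].

INTERFACE

Orientations are given as [roll, pitch, yaw] about the fixed x, y, z axes, in that order (R = Rz(yaw) Ry(pitch) Rx(roll)).
In Python, from cell import env, cams gives the robot as it stands.
- The arm moves only by the shell command python3 -m pendant 'ROWS' [FORCE]. ROWS is JSON, a list of rows, each an object of numbers: "tx", "ty", "tz": the shift along the tool's x, y, z each as a share of 0.05 m, from -1 to 1; "spin": the turn about the tool's z as a share of 4 degrees, from -1 to 1; "claw": the closure, from 0 (fully open) to 1 (shut). A call has 1 to 10 rows; each row shifts and turns the commanded pose from where the row before left it, along the tool's axes as they then stand; what a row does not reach is not made up. A row lasts 1/8 s, in which the tool goes at most 62.5 mm and 10.7 degrees, less where a joint would pass 70% of its speed; a pose out of reach is approached as far as the arm can. A call with a number of a shift or a turn outside -1 to 1 is refused whole. A call with a gripper value outside its range is refused whole. The fingers move at their own pace and stop on an object; FORCE is the grip in N (left out, the last holds). Time passes only in rows, so rows that do not move let the fingers close. It gives the time, the measured TCP pose, the force, the opening and the grip force at its end, in the units of the state.
- env.get_obs(): the state, without advancing time (a new reading comes with each control period).
- cams.read_camera(name): name is "scene" or "side" or "wrist"; returns the picture (384x512x3 uint8, red, green, blue); there is no depth.
- cams.camera_info(name): a dict with "fx", "fy", "cx", "cy" (pixels), "rvec" (rotation vector, rad) and "tvec" (3), from world to camera coordinates, as OpenCV has them. Camera axes: x right, y down, z forward; pixel columns grow to the right and rows downward; lengths in m; the calibration is good to about 2 mm. A picture is of the moment at which its call begins: read the wrist's pose just before it. camera_info takes no time and is no camera call; for the wrist camera it gives the pose at the moment of the call.
- env.sign_off(): hands the job in; it is judged then, once.
The state is a dict: "time_s": time; "qpos": joint angles; "joint_velocities": joint speeds; "effort": joint torques, N m; "tool_pos": TCP position; "tool_rot": TCP orientation; "force": force on the tool from outside, world axes, zero at the start; "wrist_torque": the same for the moment, N m; "grip_width": finger opening in m; "grasp_force": force on a finger pad.
Only numpy, scipy, OpenCV 4.12 (cv2) and the standard library are available. Lean on these libraries where they do the work, as an engineer would, in place of code of your own. Each camera call takes 0.05 s, during which the arm holds its last target. There are 200 camera calls.

TASK

Set out the blood-smear place: stand the slide box midway between the two small twelve-hole tube racks, the full one and the empty one, in line with them and with its long side running front to back like theirs, and put the cover-slip tin on top of it, in the middle. Stand the brown bottle straight behind the slide box (on the side away from the robot) with a gap of about 3 cm, and the steel beaker in line with the racks, midway between the slide box and the small empty rack. Set everything down upright without tipping it over, and leave the specimen pot and the tape roll where they are.

Things in the scene. Friction and masses are not known exactly. Their poses are not given: they have to be found in the camera images.
- rack_full: Small white test-tube rack (4 by 3 holes; the larger racks at the far edge of the bench are not meant) holding twelve tubes with purple caps: a block 100 mm (its x, front to back) by 66 mm (its y) by 50 mm high, tube caps reaching 78 mm. Fixed to the bench. Origin: centre of its underside, on the bench top; x points away from the robot (turned up to about 7 degrees), y to the left, z up.
- rack_empty: The same small white rack without any tubes: 100 mm (x) by 66 mm (y) by 50 mm high, fixed, origin at the centre of its underside, axes parallel to those of the full rack. The two racks stand side by side, in line across the bench, 340 mm apart centre to centre, with 274 mm of open bench between their facing sides; which of them is on the left varies.
- slide_box_mid (a point): Point at the centre (17 mm above the underside) of the microscope-slide box: a closed flat white plastic box 84 mm long (x) by 52 mm wide (y) by 34 mm high (z), with a flat top, about 0.14 kg; loose, told apart from the other loose things by its shape. Either way round is the same.
- tin_mid (a point): Point at the centre (14 mm above the underside) of the cover-slip tin: a closed flat round bare-metal tin, 44 mm in diameter, 28 mm high, upright (z up), about 0.06 kg; loose, told apart from the other loose things by its shape. 
- bottle_mid (a point): Point at the centre (42 mm above the underside) of the stain bottle: brown glass with a black cap, 46 mm in diameter and straight-sided up to 58 mm, then a shoulder and a cap 31 mm across, 84 mm high in all, upright (z up), about 0.16 kg; loose, told apart from the other loose things by its shape. 
- beaker_mid (a point): Point at the centre (30 mm above the underside) of the small steel beaker: open at the top, rim 50 mm in diameter, narrowing slightly to the foot, wall 3 mm, 60 mm high, upright (z up), about 0.10 kg; loose, told apart from the other loose things by its shape. 
- pot_mid (a point): Point at the centre (35 mm above the underside) of a pale translucent specimen pot with a white screw lid, 62 mm across the lid, 70 mm high. Loose, not part of the job.
- tape_mid (a point): Point at the centre (12.5 mm above the underside) of a roll of paper tape lying flat, 68 mm across with a 38 mm hole, 25 mm high. Loose, not part of the job.
There are look-alikes about, which are no part of the job. Of the things that look like the part that bears tin_mid, take the one that is farthest to the robot's left at the start.

How it is judged:
By the outcome, as a careful person would: the job done as asked, in the order asked, and still so for the second after the job is handed in, with the robot touching nothing.
It also fails if it takes over 112 s, if anything falls off the work surface, if the arm or the gripper's body presses on something with over 40 N, if the wrist force passes 120 N, or if a joint passes its speed limit or range.

## Working session

There is one attempt and no reset: what is moved stays moved. The work goes in short steps, Python scripts to look and compute and a shell command to move; the robot and the scene stay as the last step left them, time stands still between calls to the robot, and variables do not carry over. Pictures are saved under pics/ and viewed, at most 14 in all, crops included, and the job is handed in when it is done.

```bash
ls; mkdir -p pics
cat > h.py <<'E'
import numpy as np, cv2
from cell import env, cams
def grab(n,f=None):
    i=cams.camera_info(n); im=cams.read_camera(n)[:,:,::-1].copy()
    if f: cv2.imwrite('pics/'+f,im)
    return im,i
def cal(i):
    R=cv2.Rodrigues(np.array(i['rvec'],float))[0]; t=np.array(i['tvec'],float).ravel()
    K=np.array([[i['fx'],0,i['cx']],[0,i['fy'],i['cy']],[0,0,1]]); return K,R,t
def ray(i,u,v,z):
    K,R,t=cal(i); c=-R.T@t; d=R.T@np.linalg.inv(K)@np.array([u,v,1.]); return c+d*(z-c[2])/d[2]
def proj(i,p):
    K,R,t=cal(i); q=K@(R@np.array(p,float)+t); return q[:2]/q[2]
E
python3 - <<'E'
from h import *
for n in ('scene','side','wrist'):
    im,i=grab(n,n+'0.png'); K,R,t=cal(i); print(n,-R.T@t,R[2],i['fx'])
print(env.get_obs())
E
```

```text
pics
scene [1.24034554 0.13074617 0.98177918] [-0.60454    -0.13177235 -0.78560005] 389.5389460893789
side [ 0.40081809 -0.67762012  0.83439918] [ 0.12704185  0.63937143 -0.7583301 ] 417.008865688241
wrist [0.08759963 0.64849279 0.38298945] [ 0.28012944 -0.07385141 -0.95711727] 281.88310554969803
{'time_s': 0.15, 'qpos': array([-74.59442386,  18.43024422,  -4.01612301,  83.15915652,
         1.29416335,  78.54246493,  -3.25813205]), 'joint_velocities': array([-0.02142944, -0.15728407, -0.01420102, -0.15608651, -0.01319304,
        0.00558926,  0.0723848 ]), 'effort': array([-1.31770353e-04, -4.91795397e+01, -4.04750761e-01, -3.12879288e+01,
       -6.40996755e-02,  4.03567823e-02,  9.00254668e-05]), 'tool_pos': array([0.16375151, 0.62861549, 0.23869945]), 'tool_rot': array([-1.7991331e+02,  4.1510426e-03,  1.6540609e+02]), 'force': array([-0.38591889, -0.30777713,  0.76521209]), 'wrist_torque': array([-0.0259772 , -0.00902325,  0.04700867]), 'grasp_force': 0.0, 'grip_width': 0.08695230932688008}
```

View pics/scene0.png

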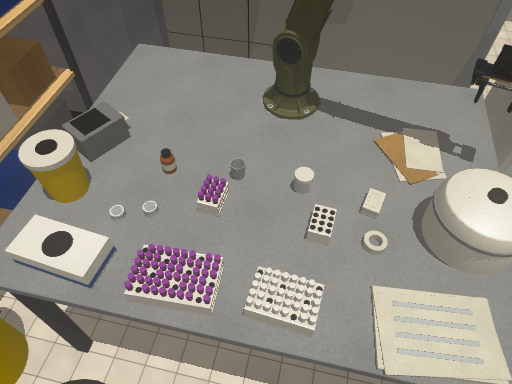

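View pics/side0.png

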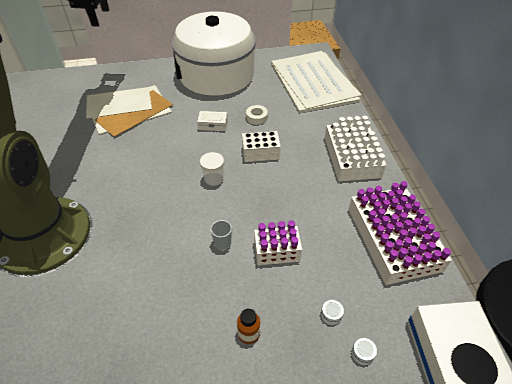

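The scene view shows the full rack at (212,192), empty rack (321,223), slide box (373,202), tape (375,241), pot (304,180), beaker (238,169), bottle (168,161). There are two tin-like things, at (117,211) and (150,207). Image right is +y, the robot's left, so (150,207) is the tin meant; in the side view that is (332,312), with (364,351) the look-alike. I'll confirm this in an enlarged crop.

Run:
```python
from h import *
s=cv2.imread('pics/scene0.png'); d=cv2.imread('pics/side0.png')
r=lambda im,x,y,w,h:cv2.resize(im[y:y+h,x:x+w],(400,300),interpolation=cv2.INTER_CUBIC)
cv2.imwrite('pics/crop1.png',np.vstack([np.hstack([r(s,95,180,80,60),r(s,300,180,100,75)]),np.hstack([r(d,308,290,88,66),r(d,190,95,100,75)])]))
i,j=cams.camera_info('scene'),cams.camera_info('side')
for n,a,b in [('tin',(150,207),(332,312)),('tin2',(117,211),(364,351)),('box',(373,202),(212,121)),('bottle',(168,161),(248,326)),('beaker',(238,169),(221,236)),('pot',(304,180),(212,168)),('tape',(375,241),(257,114)),('full',(212,192),(277,242)),('empty',(321,223),(261,146))]:
    P=[]
    for I,p in((i,a),(j,b)):
        K,R,t=cal(I); P.append((K@np.c_[R,t],p))
    X=cv2.triangulatePoints(P[0][0],P[1][0],np.array(a,float),np.array(b,float)).ravel(); print(n,np.round(X[:3]/X[3],3))
```

```text
tin [ 0.625 -0.332  0.018]
tin2 [ 0.662 -0.422  0.02 ]
box [0.451 0.333 0.015]
bottle [ 0.447 -0.337  0.036]
beaker [ 0.423 -0.106  0.028]
pot [0.428 0.112 0.036]
tape [0.593 0.344 0.014]
full [ 0.546 -0.156  0.044]
empty [0.574 0.184 0.027]
```

View pics/crop1.png

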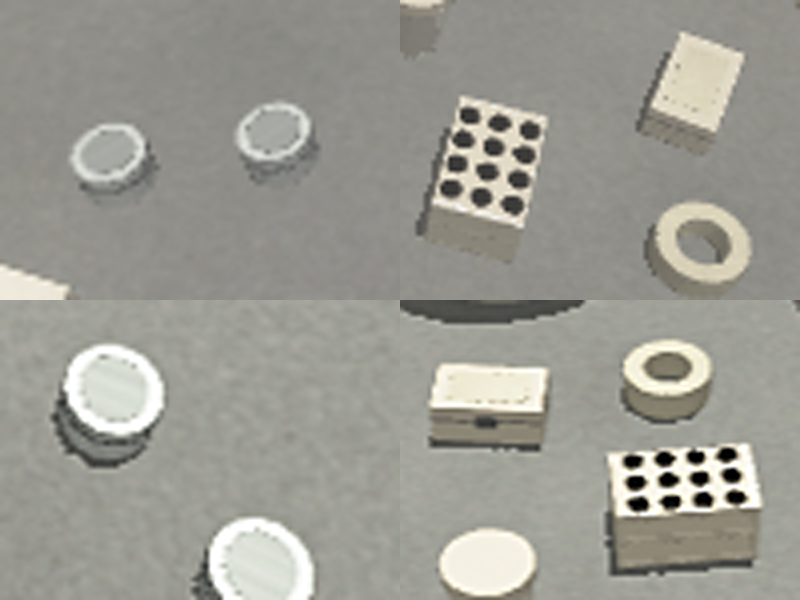

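The crop confirms it: two identical tins, and the one with larger y, at (0.625,-0.332), is the one meant. The slide box is the lidded white box at (0.45,0.33). Next I'll measure it and the racks properly.

```bash
cat >> h.py <<'E'
def comp(mask,u,v):
    n,l,s,c=cv2.connectedComponentsWithStats(mask.astype(np.uint8))
    ys,xs=np.nonzero(l); k=np.argmin((xs-u)**2+(ys-v)**2); return (l==l[ys[k],xs[k]]).astype(np.uint8)
def top(im,i,u,v,z,th):
    m=comp(im.min(2)>th,u,v); c=max(cv2.findContours(m,0,cv2.CHAIN_APPROX_NONE)[0],key=cv2.contourArea)[:,0]
    W=np.array([ray(i,a,b,z)[:2] for a,b in c],np.float32)*1000
    return cv2.minAreaRect(W)
E
python3 - <<'E'
from h import *
P={'scene':[(373,200),(322,218)],'side':[(211,116),(261,139)]}
C={}
for n in P:
    im=cv2.imread(f'pics/{n}0.png'); i=cams.camera_info(n)
    print(n,[im[v,u].tolist() for u,v in P[n]])
    for th in (150,165,180,195):
        print(th,'box',np.round(np.hstack(top(im,i,*P[n][0],.034,th)),1),'rack',np.round(np.hstack(top(im,i,*P[n][1],.05,th)),1))
    hsv=cv2.cvtColor(im,cv2.COLOR_BGR2HSV); m=(cv2.inRange(hsv,(135,90,40),(165,255,255))>0)
    u,v=(212,188) if n=='scene' else (277,235)
    b=cv2.dilate(m.astype(np.uint8),np.ones((5,5))); k=comp(b,u,v)&m
    ys,xs=np.nonzero(k); print('caps',len(xs),xs.mean(),ys.mean(),[np.round(ray(i,xs.mean(),ys.mean(),z),4) for z in (.066,.072)])
    C[n]=(i,xs.mean(),ys.mean())
E
```

```text
scene [[191, 217, 223], [67, 70, 73]]
150 box [457.6 332.   51.9  84.6  77.9] rack [576.4 184.8  65.8 101.4  85.6]
165 box [457.6 332.3  50.1  82.3  76.4] rack [577.2 184.9  65.  100.1  85.2]
180 box [457.9 331.8  49.3  81.4  76.4] rack [577.2 184.7  63.9  99.4  85.6]
195 box [457.7 331.9  49.2  80.   76. ] rack [577.4 184.6  63.5  98.8  85.4]
caps 363 211.34986225895318 187.9366391184573 [array([ 0.5479, -0.1564,  0.066 ]), array([ 0.5525, -0.1545,  0.072 ])]
side [[218, 237, 240], [215, 240, 245]]
150 box [ 489.4   68.6  815.9 1254.2    3.8] rack [ 487.6   53.6  799.5 1229.2    3.8]
165 box [451.4 333.1  52.4  84.5  77.6] rack [573.4 186.3  66.6 101.5  85.6]
180 box [452.1 332.8  51.5  84.6  75.6] rack [573.2 186.1  66.2 101.2  85.4]
195 box [451.3 332.8  49.9  82.1  74.5] rack [573.4 186.2  65.5 100.9  85.2]
caps 666 277.6861861861862 234.43843843843842 [array([ 0.5471, -0.1509,  0.066 ]), array([ 0.5459, -0.155 ,  0.072 ])]
```

```bash
cat >> h.py <<'E'
from scipy.spatial.transform import Rotation as Ro
def go(x,y,z,yaw=None):
    "units of 50 mm along tool axes (after spin) and 4-degree spins"
    o=env.get_obs(); r=o['tool_rot'].copy(); sp=0
    if yaw is not None:
        d=(r[2]-yaw+180)%360-180; sp=d/4; r[2]=yaw
    R=Ro.from_euler('xyz',r,degrees=True).as_matrix()
    print('pos',np.round(o['tool_pos'],4),'yaw',round(o['tool_rot'][2],2),'t',round(o['time_s'],2),'q1,q7',np.round(o['qpos'][[0,6]]),'spin',round(sp,2),'shift',np.round(R.T@(np.array([x,y,z])-o['tool_pos'])/.05,2))
E
python3 -c "
from h import *
go(.4545,.3325,.2,166.5)"
```

```text
pos [0.1638 0.6286 0.2387] yaw 165.41 t 0.15 q1,q7 [-75.  -3.] spin -0.27 shift [-7.04 -4.4   0.78]
```

```bash
python3 -m pendant '[{"tx":-0.8,"ty":-0.5,"tz":0.1,"spin":-0.27},{"tx":-0.8,"ty":-0.5,"tz":0.1},{"tx":-0.8,"ty":-0.5,"tz":0.1},{"tx":-0.8,"ty":-0.5,"tz":0.1},{"tx":-0.8,"ty":-0.5,"tz":0.1},{"tx":-0.8,"ty":-0.5,"tz":0.1},{"tx":-0.8,"ty":-0.5,"tz":0.1},{"tx":-0.8,"ty":-0.5,"tz":0.1},{"tx":-0.64,"ty":-0.4},{}]' 40
python3 - <<'E'
from h import *
go(.4545,.3325,.2,166.5)
im,i=grab('wrist','w1.png')
u,v=proj(i,(.4545,.3325,.034)); print(u,v,im[int(v),int(u)])
for th in (150,165,180): print(np.round(np.hstack(top(im,i,u,v,.034,th)),1))
E
```

```text
pos [0.1638 0.6286 0.2387] yaw 165.41 t 0.15 q1,q7 [-75.  -3.] spin -0.27 shift [-7.04 -4.4   0.78]
126.58727631137312 380.48081797795453 [24 16 19]
[334.9 479.3 126.6  65.   75.4]
[193.  510.  170.3 124.2   2.8]
[192.9 509.6 169.6 122.2   2.8]invalid input at $[0]: expected keys tx, ty, tz, spin, claw
```

View pics/w1.png

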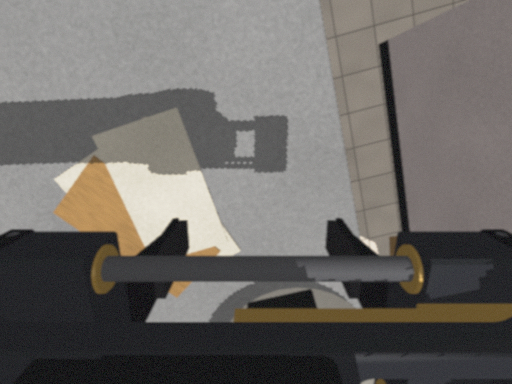

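The first call was refused because all keys are needed, so nothing moved. The wrist picture shows papers and the gripper shadow, with the fingers at the bottom, rows 220-300. Before moving I'll check where the big steriliser is.

Run:
```python
from h import *
i=cams.camera_info('scene');j=cams.camera_info('side')
print(ray(i,426,225,.05),ray(i,475,270,0),ray(j,180,78,.05),ray(j,214,95,0))
w=cams.camera_info('wrist'); o=env.get_obs()
R=Ro.from_euler('xyz',o['tool_rot'],degrees=True).as_matrix()
K,Rc,t=cal(w); print('cam in tool',R.T@(-Rc.T@t-o['tool_pos']),'axes',(Rc@R).round(2).tolist(), proj(w,o['tool_pos']), ray(w,256,120,.034)-o['tool_pos'])
```

```text
[0.53057168 0.4766944  0.05      ] [0.61714005 0.62151013 0.        ] [0.37136024 0.52843308 0.05      ] [0.47391072 0.48611322 0.        ]
cam in tool [ 0.07870858 -0.00015906 -0.14441173] axes [[-0.0, 1.0, -0.0], [-0.96, -0.0, -0.29], [-0.29, 0.0, 0.96]] [257.06695797 246.13788776] [-0.05651003  0.01355544 -0.20489666]
```

```bash
python3 -m pendant '[{"tx":-0.4,"ty":-0.64,"tz":0,"spin":-0.27,"claw":0},{"tx":-0.4,"ty":-0.64,"tz":0,"spin":0,"claw":0},{"tx":-0.4,"ty":-0.64,"tz":0,"spin":0,"claw":0},{"tx":-0.4,"ty":-0.64,"tz":0,"spin":0,"claw":0},{"tx":-0.4,"ty":-0.64,"tz":0,"spin":0,"claw":0}]' 40
python3 -m pendant '[{"tx":-0.8,"ty":-0.14,"tz":0.05,"spin":0,"claw":0},{"tx":-0.8,"ty":-0.14,"tz":0.05,"spin":0,"claw":0},{"tx":-0.8,"ty":-0.14,"tz":0.05,"spin":0,"claw":0},{"tx":-0.8,"ty":-0.14,"tz":0.05,"spin":0,"claw":0},{"tx":-0.8,"ty":-0.14,"tz":0.05,"spin":0,"claw":0},{"tx":-0.8,"ty":-0.14,"tz":0.05,"spin":0,"claw":0},{"tx":-0.8,"ty":-0.14,"tz":0.05,"spin":0,"claw":0},{"tx":-0.7,"ty":-0.1,"tz":0,"spin":0,"claw":0},{"tx":0,"ty":0,"tz":0,"spin":0,"claw":0},{"tx":0,"ty":0,"tz":0,"spin":0,"claw":0}]'
python3 - <<'E'
from h import *
go(.4545,.3325,.2,166.5)
im,i=grab('wrist','w2.png')
u,v=proj(i,(.4545,.3325,.034)); print(u,v,im[int(v),int(u)])
for th in (150,165,180): print(np.round(np.hstack(top(im,i,u,v,.034,th)),1))
E
```

```text
time_s: 0.82
tool_pos: [0.2233, 0.4485, 0.2395]
tool_rot: [180.0, 0.0, 166.5]
force: [1.0, 0.4, 0.8]
grip_width: 0.087
grasp_force: 0.0
time_s: 2.08
tool_pos: [0.5159, 0.3243, 0.2217]
tool_rot: [-180.0, -0.1, 166.5]
force: [-1.1, 0.0, -0.1]
grip_width: 0.0869
grasp_force: 0.0
pos [0.5159 0.3243 0.2217] yaw 166.51 t 2.08 q1,q7 [-47.  45.] spin 0.0 shift [ 1.23 -0.13  0.44]
251.25483165124206 117.98427850175507 [210 224 228]
[406.1 339.  279.4 138.1  76.5]
[439.3 337.3  51.7  49.7  77. ]
[439.3 337.4  51.2  47.6  76.4]
```

View pics/w2.png

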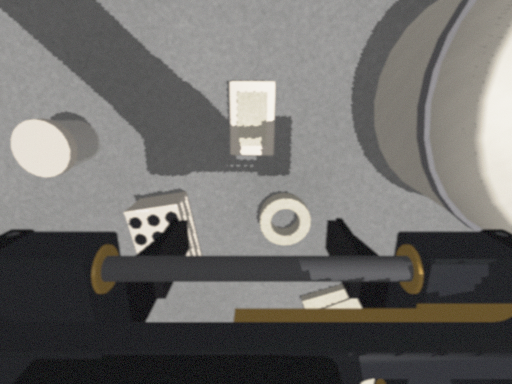

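The box is in view at cols 230-276, rows 81-156, half shadowed and aligned with the tool; its centre (253,118.5) gives about (0.455,0.334). I'll move over it and descend.

```bash
python3 -m pendant '[{"tx":0.6,"ty":-0.1,"tz":0,"spin":0,"claw":0},{"tx":0.63,"ty":0,"tz":0.4,"spin":0,"claw":0},{"tx":0,"ty":0,"tz":0.6,"spin":0,"claw":0},{"tx":0,"ty":0,"tz":0.6,"spin":0,"claw":0},{"tx":0,"ty":0,"tz":0.6,"spin":0,"claw":0},{"tx":0,"ty":0,"tz":0.3,"spin":0,"claw":0},{"tx":0,"ty":0,"tz":0,"spin":0,"claw":0}]'
python3 -c "
from h import *
go(.455,.334,.022,166.5)"
```

```text
time_s: 3.0
tool_pos: [0.4546, 0.3335, 0.0965]
tool_rot: [-179.9, -0.1, 166.6]
force: [0.4, 0.7, -0.2]
grip_width: 0.0868
grasp_force: 0.0
pos [0.4546 0.3335 0.0965] yaw 166.56 t 3.0 q1,q7 [-50.  41.] spin 0.01 shift [-0.01  0.01  1.49]
```

```bash
python3 -m pendant '[{"tx":0,"ty":0,"tz":0.4,"spin":0,"claw":0},{"tx":0,"ty":0,"tz":0.4,"spin":0,"claw":0},{"tx":0,"ty":0,"tz":0.4,"spin":0,"claw":0},{"tx":0,"ty":0,"tz":0.29,"spin":0,"claw":0},{"tx":0,"ty":0,"tz":0,"spin":0,"claw":0},{"tx":0,"ty":0,"tz":0,"spin":0,"claw":1},{"tx":0,"ty":0,"tz":0,"spin":0,"claw":1},{"tx":0,"ty":0,"tz":0,"spin":0,"claw":1},{"tx":0,"ty":0,"tz":0,"spin":0,"claw":1},{"tx":0,"ty":0,"tz":0,"spin":0,"claw":1}]' 25
python3 -m pendant '[{"tx":0,"ty":0,"tz":0,"spin":0,"claw":1},{"tx":0,"ty":0,"tz":-0.3,"spin":0,"claw":1},{"tx":0,"ty":0,"tz":-0.6,"spin":0,"claw":1},{"tx":0,"ty":0,"tz":-0.6,"spin":0,"claw":1},{"tx":0,"ty":0,"tz":-0.6,"spin":0,"claw":1},{"tx":0,"ty":0,"tz":-0.6,"spin":0,"claw":1},{"tx":0,"ty":0,"tz":0,"spin":0,"claw":1}]'
python3 -c "
from h import *
go(.562,.0157,.16,175.5)"
```

```text
time_s: 4.25
tool_pos: [0.4558, 0.3333, 0.0228]
tool_rot: [180.0, 0.0, 166.5]
force: [-0.8, 0.3, 1.5]
grip_width: 0.0516
grasp_force: 25.0
time_s: 5.12
tool_pos: [0.4572, 0.3344, 0.1608]
tool_rot: [179.7, 0.2, 166.5]
force: [0.4, 0.1, -1.8]
grip_width: 0.0519
grasp_force: 25.0
pos [0.4572 0.3344 0.1608] yaw 166.47 t 5.12 q1,q7 [-51.  40.] spin -2.26 shift [-2.59 -6.19 -0.01]
```

```bash
python3 -m pendant '[{"tx":0,"ty":0,"tz":0,"spin":-0.75,"claw":1},{"tx":0,"ty":0,"tz":0,"spin":-0.75,"claw":1},{"tx":0,"ty":0,"tz":0,"spin":-0.76,"claw":1},{"tx":-0.5,"ty":-0.7,"tz":-0.2,"spin":0,"claw":1},{"tx":-0.6,"ty":-0.8,"tz":-0.2,"spin":0,"claw":1},{"tx":-0.6,"ty":-0.8,"tz":-0.2,"spin":0,"claw":1},{"tx":-0.6,"ty":-0.8,"tz":-0.2,"spin":0,"claw":1},{"tx":-0.6,"ty":-0.8,"tz":-0.2,"spin":0,"claw":1},{"tx":-0.6,"ty":-0.8,"tz":0,"spin":0,"claw":1},{"tx":-0.5,"ty":-0.8,"tz":0,"spin":0,"claw":1}]'
python3 -m pendant '[{"tx":-0.4,"ty":-0.6,"tz":0,"spin":0,"claw":1},{"tx":0,"ty":0,"tz":0,"spin":0,"claw":1},{"tx":0,"ty":0,"tz":0,"spin":0,"claw":1}]'
python3 - <<'E'
from h import *
go(.562,.0157,.16,175.5)
im,i=grab('wrist','w3.png')
for p in ((.575,.1855,.05),(.5485,-.154,.07)): print(proj(i,p))
E
```

```text
time_s: 6.38
tool_pos: [0.6338, 0.042, 0.2063]
tool_rot: [-180.0, -0.1, 175.5]
force: [0.2, 0.2, -2.5]
grip_width: 0.0515
grasp_force: 25.0
time_s: 6.75
tool_pos: [0.6505, 0.0129, 0.2063]
tool_rot: [180.0, -0.1, 175.5]
force: [-0.4, 0.2, -1.1]
grip_width: 0.0515
grasp_force: 25.0
pos [0.6505 0.0129 0.2063] yaw 175.54 t 6.75 q1,q7 [-23.  89.] spin 0.01 shift [ 1.77 -0.08  0.93]
[420.96103049  92.0710918 ]
[72.02768792 91.6576577 ]
```

View pics/w3.png

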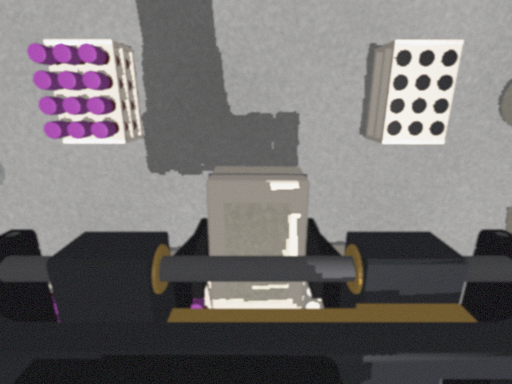

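Clear view of both racks: caps at (30-110, 50-130), empty rack top (385-462, 40-143), and the held box's near top edge at row ~174, cols 207-308. I'll measure both racks here.

Run:
```python
from h import *
im=cv2.imread('pics/w3.png'); i=cams.camera_info('wrist'); o=env.get_obs()
# empty rack: bright top face hull and hole centres
for th in (165,185,200): print('top',np.round(np.hstack(top(im,i,436,92,.05,th)),1))
# full rack: right edge of bright top face -> line and ends
m=(im.min(2)>200)&(np.arange(512)[None]<150)&(np.arange(512)[None]>40)&(np.arange(384)[:,None]<160)&(np.arange(384)[:,None]>30)
R=[(np.nonzero(m[v])[0].max(),v) for v in range(30,160) if m[v].sum()>8]
W=np.array([ray(i,u+.5,v,.05)[:2] for u,v in R]); 
print('rows',R[0],R[len(R)//2],R[-1]); a,b=W[0],W[-1]
f=cv2.fitLine((W[5:-5]*1000).astype(np.float32),cv2.DIST_HUBER,0,.01,.01).ravel(); print('edge dir deg',np.degrees(np.arctan2(f[1],f[0])),'ends',a,b,'len',np.linalg.norm(a-b))
yaw=np.radians(-4.5); X=np.array([np.cos(yaw),np.sin(yaw)]); Y=np.array([-X[1],X[0]])
print('full centre',(a+b)/2-.033*Y)
h=cv2.cvtColor(im,cv2.COLOR_BGR2HSV); 
p=ray(i,257,174,o['tool_pos'][2]+.011); T=Ro.from_euler('xyz',o['tool_rot'],degrees=True).as_matrix(); print('box near end in tool',T.T@(p-o['tool_pos']))
```

```text
top [562.  201.7 101.8 136.   87.9]
top [576.9 186.3  66.6 101.1  85.5]
top [576.3 186.2  66.2 100.   85.5]
rows (np.int64(110), 39) (np.int64(135), 92) (np.int64(124), 143)
edge dir deg -4.5282145 ends [ 0.50283318 -0.11607925] [ 0.60229831 -0.12383491] len 0.09976704205320862
full centre [ 0.5499766  -0.15285535]
box near end in tool [ 0.04520283 -0.00014637 -0.01091942]
```

```bash
python3 -m pendant '[{"tx":0.5,"ty":0,"tz":0,"spin":0,"claw":1},{"tx":0.6,"ty":-0.06,"tz":0,"spin":0,"claw":1},{"tx":0.6,"ty":0,"tz":0.4,"spin":0,"claw":1},{"tx":0,"ty":0,"tz":0.6,"spin":0,"claw":1},{"tx":0,"ty":0,"tz":0.6,"spin":0,"claw":1},{"tx":0,"ty":0,"tz":0.6,"spin":0,"claw":1},{"tx":0,"ty":0,"tz":0.6,"spin":0,"claw":1},{"tx":0,"ty":0,"tz":0.3,"spin":0,"claw":1},{"tx":0,"ty":0,"tz":0,"spin":0,"claw":1},{"tx":0,"ty":0,"tz":0,"spin":0,"claw":1}]'
python3 -c "
from h import *
go(.5655,.0165,.0235,175.5)"
```

```text
time_s: 8.05
tool_pos: [0.5672, 0.0161, 0.0538]
tool_rot: [180.0, 0.1, 175.6]
force: [0.4, -0.4, -1.0]
grip_width: 0.0522
grasp_force: 25.0
pos [0.5672 0.0161 0.0538] yaw 175.55 t 8.05 q1,q7 [-25.  89.] spin 0.01 shift [0.03 0.01 0.61]
```

```bash
python3 -m pendant '[{"tx":0.03,"ty":0.01,"tz":0.2,"spin":0,"claw":1},{"tx":0,"ty":0,"tz":0.2,"spin":0,"claw":1},{"tx":0,"ty":0,"tz":0.2,"spin":0,"claw":1},{"tx":0,"ty":0,"tz":0,"spin":0,"claw":1},{"tx":0,"ty":0,"tz":0,"spin":0,"claw":1}]'
python3 -c "
from h import *
go(.5655,.0165,.0235,175.5)"
```

```text
time_s: 8.68
tool_pos: [0.5646, 0.0162, 0.0221]
tool_rot: [-180.0, -0.0, 175.5]
force: [0.2, -0.2, -1.3]
grip_width: 0.0519
grasp_force: 25.0
pos [0.5646 0.0162 0.0221] yaw 175.52 t 8.68 q1,q7 [-25.  90.] spin 0.0 shift [-0.02  0.01 -0.03]
```

```bash
python3 -m pendant '[{"tx":0,"ty":0,"tz":0.02,"spin":0,"claw":1},{"tx":0,"ty":0,"tz":0,"spin":0,"claw":0},{"tx":0,"ty":0,"tz":0,"spin":0,"claw":0},{"tx":0,"ty":0,"tz":0,"spin":0,"claw":0},{"tx":0,"ty":0,"tz":0,"spin":0,"claw":0},{"tx":0,"ty":0,"tz":-0.4,"spin":0,"claw":0},{"tx":0,"ty":0,"tz":-0.8,"spin":0,"claw":0},{"tx":0,"ty":0,"tz":-0.8,"spin":0,"claw":0},{"tx":-0.6,"ty":0,"tz":-0.8,"spin":0,"claw":0},{"tx":-0.8,"ty":0,"tz":-0.8,"spin":0,"claw":0}]'
python3 -m pendant '[{"tx":-0.4,"ty":0,"tz":0,"spin":0,"claw":0},{"tx":0,"ty":0,"tz":0,"spin":0,"claw":0},{"tx":0,"ty":0,"tz":0,"spin":0,"claw":0}]'
python3 - <<'E'
from h import *
go(.625,-.332,.18)
im,i=grab('wrist','w4.png')
p=proj(i,(.563,.0165,.034)); print(p)
for th in (150,185,200): print('box',np.round(np.hstack(top(im,i,*p,.034,th)),1))
for th in (185,200): print('rack',np.round(np.hstack(top(im,i,*proj(i,(.5765,.1863,.05)),.05,th)),1))
E
```

```text
time_s: 9.93
tool_pos: [0.6349, 0.011, 0.2034]
tool_rot: [179.9, 0.0, 175.5]
force: [0.6, -0.2, -0.3]
grip_width: 0.087
grasp_force: 0.0
time_s: 10.3
tool_pos: [0.6533, 0.0092, 0.2006]
tool_rot: [-180.0, -0.1, 175.5]
force: [0.2, 0.1, -0.3]
grip_width: 0.0868
grasp_force: 0.0
pos [0.6533 0.0092 0.2006] yaw 175.52 t 10.3 q1,q7 [-23.  89.] spin 0 shift [ 0.03 -6.85  0.41]
[257.07403353  90.66627534]
box [555.3  20.3  58.3  84.8  84. ]
box [559.8  16.9  50.8  72.6  85.3]
box [560.2  16.9  49.9  71.7  85.4]
rack [577.1 185.1  65.7  99.3  85.4]
rack [577.1 185.1  65.3  99.2  85.5]
```

View pics/w4.png

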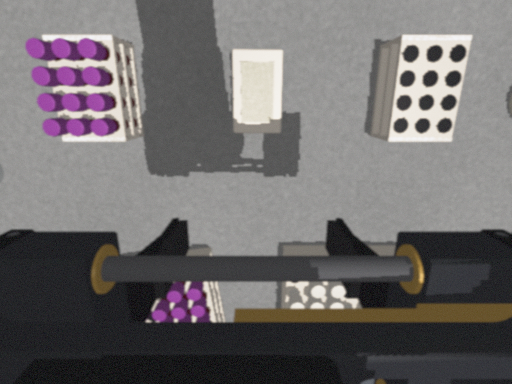

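The box (232-283, 49-132) stands between the racks, with its near end in shadow; I'll check its x from its end rows while planning the tin.

Run:
```python
from h import *
i=cams.camera_info('wrist')
im=cv2.imread('pics/w4.png'); print(im[44:54,262].max(1),im[118:140,262].max(1))
a,b=ray(i,257.5,49,.034),ray(i,257.5,132,.034); print(a,b,(a+b)/2,np.linalg.norm(a-b))
o=env.get_obs(); T=Ro.from_euler('xyz',o['tool_rot'],degrees=True).as_matrix()
go(*(np.array([.625,-.332,.2])-.06*T[:,0]))
```

```text
[152 151 151 150 160 199 229 240 241 241] [228 230 229 231 230 189 147 142 141 145 140 146 140 147 135 141 143 148
 144 146 144 141]
[0.5235117  0.02015954 0.034     ] [0.60548017 0.01369519 0.034     ] [0.56449593 0.01692736 0.034     ] 0.08222297071643174
pos [0.6532 0.0093 0.2007] yaw 175.52 t 10.35 q1,q7 [-23.  89.] spin 0 shift [-1.17 -6.85  0.01]
```

```bash
python3 -m pendant '[{"tx":-0.15,"ty":-0.6,"tz":0,"spin":0,"claw":0},{"tx":-0.15,"ty":-0.8,"tz":0,"spin":0,"claw":0},{"tx":-0.15,"ty":-0.8,"tz":0,"spin":0,"claw":0},{"tx":-0.15,"ty":-0.8,"tz":0,"spin":0,"claw":0},{"tx":-0.15,"ty":-0.8,"tz":0,"spin":0,"claw":0},{"tx":-0.15,"ty":-0.8,"tz":0,"spin":0,"claw":0},{"tx":-0.15,"ty":-0.8,"tz":0,"spin":0,"claw":0},{"tx":-0.12,"ty":-0.8,"tz":0,"spin":0,"claw":0},{"tx":0,"ty":-0.6,"tz":0,"spin":0,"claw":0},{"tx":0,"ty":0,"tz":0,"spin":0,"claw":0}]'
python3 -m pendant '[{"tx":0,"ty":0,"tz":0,"spin":0,"claw":0},{"tx":0,"ty":0,"tz":0,"spin":0,"claw":0}]'
python3 - <<'E'
from h import *
go(.625,-.332,.2)
im,i=grab('wrist','w5.png'); print(proj(i,(.625,-.332,.028)))
E
```

```text
time_s: 11.6
tool_pos: [0.6837, -0.3381, 0.201]
tool_rot: [-179.9, -0.1, 175.2]
force: [-0.1, -0.3, 0.5]
grip_width: 0.0871
grasp_force: 0.0
time_s: 11.85
tool_pos: [0.6871, -0.3318, 0.2016]
tool_rot: [179.9, 0.0, 175.7]
force: [1.1, 0.3, -0.5]
grip_width: 0.0869
grasp_force: 0.0
pos [ 0.6871 -0.3318  0.2016] yaw 175.68 t 11.85 q1,q7 [  6. 119.] spin 0 shift [ 1.24 -0.1   0.03]
[252.21960848 118.15968035]
```

View pics/w5.png

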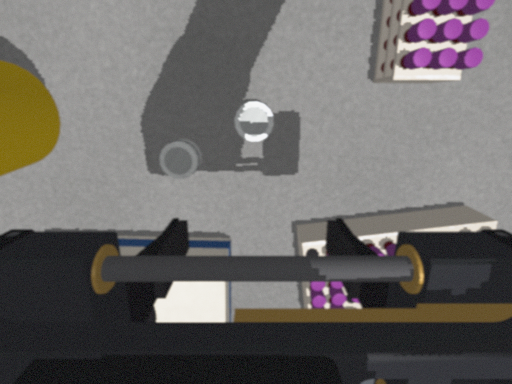

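The tin meant is at (254,120), radius about 19 px; the look-alike is at (179,159). A yellow jar is at the left edge (≤58, 60-165).

Run:
```python
from h import *
im=cv2.imread('pics/w5.png');i=cams.camera_info('wrist'); g=cv2.medianBlur(cv2.cvtColor(im,6),3)
c=cv2.HoughCircles(g[90:150,220:290],cv2.HOUGH_GRADIENT,1,60,param1=120,param2=8,minRadius=15,maxRadius=24); print(c)
u,v=(c[0,0,:2]+[220,90]) if c is not None else (254.5,120.5)
p=ray(i,u,v,.028); q=ray(i,u+c[0,0,2],v,.028); print(p,np.linalg.norm(p-q),'jar',ray(i,58,125,.1)); go(p[0],p[1],.018,175.5)
```

```text
[[[34.5 31.5 19.9]]]
[ 0.62874682 -0.33008604  0.028     ] 0.0219114805674166 jar [ 0.61417164 -0.49671759  0.1       ]
pos [ 0.687  -0.3321  0.2017] yaw 175.67 t 11.9 q1,q7 [  6. 119.] spin 0.04 shift [ 1.17 -0.06  3.67]
```

```bash
python3 -m pendant '[{"tx":0.5,"ty":-0.06,"tz":0,"spin":0.04,"claw":0},{"tx":0.67,"ty":0,"tz":0.3,"spin":0,"claw":0},{"tx":0,"ty":0,"tz":0.6,"spin":0,"claw":0},{"tx":0,"ty":0,"tz":0.6,"spin":0,"claw":0},{"tx":0,"ty":0,"tz":0.6,"spin":0,"claw":0},{"tx":0,"ty":0,"tz":0.6,"spin":0,"claw":0},{"tx":0,"ty":0,"tz":0,"spin":0,"claw":0},{"tx":0,"ty":0,"tz":0,"spin":0,"claw":0}]'
python3 -c "
from h import *
go(.6285,-.330,.021,175.5)"
```

```text
time_s: 12.9
tool_pos: [0.6287, -0.3325, 0.068]
tool_rot: [-180.0, 0.1, 175.4]
force: [-0.2, -0.2, 0.0]
grip_width: 0.0874
grasp_force: 0.0
pos [ 0.6287 -0.3325  0.068 ] yaw 175.41 t 12.9 q1,q7 [  5. 123.] spin -0.02 shift [0.01 0.05 0.94]
```

```bash
python3 -m pendant '[{"tx":0,"ty":0.05,"tz":0.3,"spin":0,"claw":0},{"tx":0,"ty":0,"tz":0.3,"spin":0,"claw":0},{"tx":0,"ty":0,"tz":0.34,"spin":0,"claw":0},{"tx":0,"ty":0,"tz":0,"spin":0,"claw":0},{"tx":0,"ty":0,"tz":0,"spin":0,"claw":1},{"tx":0,"ty":0,"tz":0,"spin":0,"claw":1},{"tx":0,"ty":0,"tz":0,"spin":0,"claw":1},{"tx":0,"ty":0,"tz":0,"spin":0,"claw":1},{"tx":0,"ty":0,"tz":0,"spin":0,"claw":1},{"tx":0,"ty":0,"tz":0,"spin":0,"claw":1}]' 20
python3 -m pendant '[{"tx":0,"ty":0,"tz":0,"spin":0,"claw":1},{"tx":0,"ty":0,"tz":-0.3,"spin":0,"claw":1},{"tx":0,"ty":0,"tz":-0.6,"spin":0,"claw":1},{"tx":0,"ty":0,"tz":-0.8,"spin":0,"claw":1},{"tx":0,"ty":0,"tz":-0.8,"spin":0,"claw":1},{"tx":0,"ty":0,"tz":-0.8,"spin":0,"claw":1},{"tx":0,"ty":0,"tz":0,"spin":0,"claw":1}]'
python3 -c "
from h import *
go(.564,.0168,.18,175.5)"
```

```text
time_s: 14.15
tool_pos: [0.628, -0.3301, 0.0196]
tool_rot: [180.0, 0.0, 175.4]
force: [0.2, -0.6, 0.1]
grip_width: 0.0428
grasp_force: 20.0
time_s: 15.02
tool_pos: [0.6298, -0.3318, 0.1904]
tool_rot: [-179.8, 0.5, 175.4]
force: [-0.2, 0.0, -0.8]
grip_width: 0.0424
grasp_force: 20.0
pos [ 0.6298 -0.3318  0.1904] yaw 175.35 t 15.03 q1,q7 [  4. 121.] spin -0.04 shift [1.86 6.85 0.17]
```

```bash
python3 -m pendant '[{"tx":0,"ty":0.6,"tz":0,"spin":-0.04,"claw":1},{"tx":0,"ty":0.8,"tz":0,"spin":0,"claw":1},{"tx":0.3,"ty":0.8,"tz":0,"spin":0,"claw":1},{"tx":0.3,"ty":0.8,"tz":0,"spin":0,"claw":1},{"tx":0.3,"ty":0.8,"tz":0,"spin":0,"claw":1},{"tx":0.3,"ty":0.8,"tz":0,"spin":0,"claw":1},{"tx":0.3,"ty":0.8,"tz":0,"spin":0,"claw":1},{"tx":0.3,"ty":0.8,"tz":0.2,"spin":0,"claw":1},{"tx":0.06,"ty":0.65,"tz":0.2,"spin":0,"claw":1},{"tx":0,"ty":0,"tz":0,"spin":0,"claw":1}]'
python3 -m pendant '[{"tx":0,"ty":0,"tz":0,"spin":0,"claw":1},{"tx":0,"ty":0,"tz":0,"spin":0,"claw":1}]'
python3 - <<'E'
from h import *
go(.564,.0168,.055,175.5)
im,i=grab('wrist'); 
s,_=grab('side'); 
cv2.imwrite('pics/w6.png',np.vstack([cv2.resize(im[150:300,156:356],(640,300)),cv2.resize(s[130:290,150:350],(640,300))]))
E
```

```text
time_s: 16.27
tool_pos: [0.5607, 0.0223, 0.1634]
tool_rot: [179.9, -0.2, 175.9]
force: [-0.3, -0.1, -0.1]
grip_width: 0.0427
grasp_force: 20.0
time_s: 16.52
tool_pos: [0.5623, 0.0167, 0.1649]
tool_rot: [-180.0, 0.0, 175.4]
force: [-0.1, -0.3, 0.6]
grip_width: 0.0424
grasp_force: 20.0
pos [0.5623 0.0167 0.1649] yaw 175.38 t 16.52 q1,q7 [-26.  85.] spin -0.03 shift [-0.03  0.01  2.2 ]
```

View pics/w6.png

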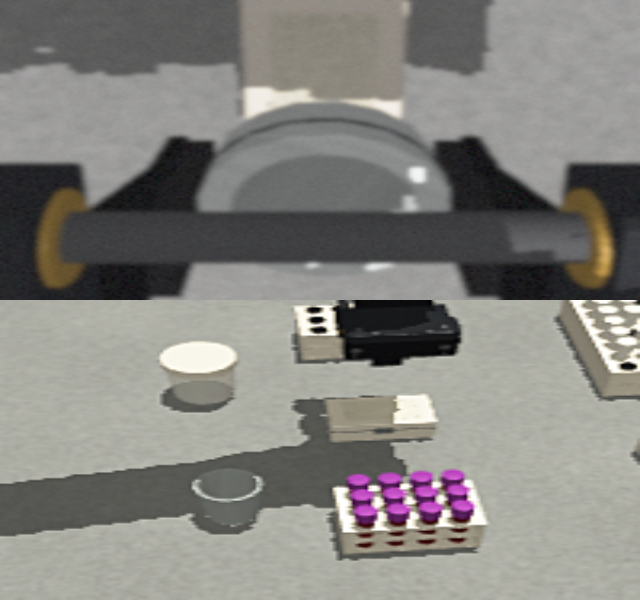

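The crop shows the tin held level, with its lower near edge at crop row 103 (image row ~201.5) above the box; the side view agrees. I'll compute the tin's offset in the grip from that edge.

Run:
```python
from h import *
i=cams.camera_info('wrist'); o=env.get_obs(); T=Ro.from_euler('xyz',o['tool_rot'],degrees=True).as_matrix()
for v,dz in ((201.5,-.0196),(208,.0084),(211,.0084)):
    p=ray(i,257,v,o['tool_pos'][2]+dz); print(v,T.T@(p-o['tool_pos']))
```

```text
201.5 [ 0.02004147 -0.00012125  0.01958989]
208 [ 0.02651049 -0.00015141 -0.00841338]
211 [ 0.02485229 -0.00015313 -0.00841254]
```

```bash
python3 -m pendant '[{"tx":-0.03,"ty":0.01,"tz":0.3,"spin":-0.03,"claw":1},{"tx":0,"ty":0,"tz":0.5,"spin":0,"claw":1},{"tx":0,"ty":0,"tz":0.5,"spin":0,"claw":1},{"tx":0,"ty":0,"tz":0.3,"spin":0,"claw":1},{"tx":0,"ty":0,"tz":0.2,"spin":0,"claw":1},{"tx":0,"ty":0,"tz":0,"spin":0,"claw":1},{"tx":0,"ty":0,"tz":0,"spin":0,"claw":1}]'
python3 -c "
from h import *
go(.5645,.0168,.0545,175.5)"
```

```text
time_s: 17.5
tool_pos: [0.5643, 0.019, 0.0753]
tool_rot: [180.0, 0.1, 175.6]
force: [0.3, 0.0, -0.4]
grip_width: 0.043
grasp_force: 20.0
pos [0.5643 0.019  0.0753] yaw 175.64 t 17.5 q1,q7 [-25.  87.] spin 0.04 shift [-0.01 -0.04  0.42]
```

```bash
python3 -m pendant '[{"tx":0,"ty":-0.04,"tz":0.15,"spin":0,"claw":1},{"tx":0,"ty":0,"tz":0.15,"spin":0,"claw":1},{"tx":0,"ty":0,"tz":0.1,"spin":0,"claw":1},{"tx":0,"ty":0,"tz":0,"spin":0,"claw":1},{"tx":0,"ty":0,"tz":0,"spin":0,"claw":1}]'
python3 -c "
from h import *
go(.5645,.0168,.0545,175.5)"
```

```text
time_s: 18.12
tool_pos: [0.5635, 0.017, 0.0546]
tool_rot: [180.0, 0.0, 175.6]
force: [0.8, 0.3, -0.8]
grip_width: 0.0425
grasp_force: 20.0
pos [0.5635 0.017  0.0546] yaw 175.64 t 18.12 q1,q7 [-25.  88.] spin 0.04 shift [-0.02 -0.    0.  ]
```

```bash
python3 -m pendant '[{"tx":-0.02,"ty":0,"tz":0.02,"spin":0,"claw":1},{"tx":0,"ty":0,"tz":0,"spin":0,"claw":1},{"tx":0,"ty":0,"tz":0,"spin":0,"claw":0},{"tx":0,"ty":0,"tz":0,"spin":0,"claw":0},{"tx":0,"ty":0,"tz":0,"spin":0,"claw":0},{"tx":0,"ty":0,"tz":0,"spin":0,"claw":0},{"tx":0,"ty":0,"tz":-0.5,"spin":0,"claw":0},{"tx":0,"ty":0,"tz":-0.8,"spin":0,"claw":0},{"tx":-0.6,"ty":0,"tz":-0.8,"spin":0,"claw":0},{"tx":-0.8,"ty":0,"tz":-0.8,"spin":0,"claw":0}]'
python3 -m pendant '[{"tx":-0.4,"ty":0,"tz":0,"spin":0,"claw":0},{"tx":0,"ty":0,"tz":0,"spin":0,"claw":0},{"tx":0,"ty":0,"tz":0,"spin":0,"claw":0}]'
python3 - <<'E'
from h import *
im,i=grab('wrist'); s,si=grab('scene','s7.png')
p=proj(i,(.564,.0168,.062)); print(p); u,v=map(int,p)
cv2.imwrite('pics/w7.png',cv2.resize(im[20:150,20:490],(800,221)))
g=cv2.medianBlur(cv2.cvtColor(im,6),3)[v-40:v+40,u-40:u+40]
c=cv2.HoughCircles(g,cv2.HOUGH_GRADIENT,1,60,param1=100,param2=8,minRadius=18,maxRadius=32); print(c)
a=c[0,0]; q=ray(i,a[0]+u-40,a[1]+v-40,.062); print(q,np.linalg.norm(q-ray(i,a[0]+a[2]+u-40,a[1]+v-40,.062)))
cv2.imwrite('pics/w7.png',np.vstack([cv2.resize(im[20:150,20:490],(800,221)),cv2.resize(s[130:250,140:400],(800,369))]))
go(.447,-.337,.2)
E
```

```text
time_s: 19.38
tool_pos: [0.6345, 0.0118, 0.2003]
tool_rot: [179.9, 0.0, 175.7]
force: [0.9, -0.0, -0.2]
grip_width: 0.0866
grasp_force: 0.0
time_s: 19.75
tool_pos: [0.653, 0.01, 0.1976]
tool_rot: [-180.0, -0.1, 175.6]
force: [-0.5, -0.3, -0.0]
grip_width: 0.0867
grasp_force: 0.0
[256.88664681  90.85986311]
[[[37.5 39.5 27.9]]]
[0.56254812 0.01372026 0.062     ] 0.026221463199490706
pos [0.653  0.0102 0.1979] yaw 175.64 t 19.85 q1,q7 [-23.  89.] spin 0 shift [ 3.58 -7.24 -0.04]
```

View pics/w7.png

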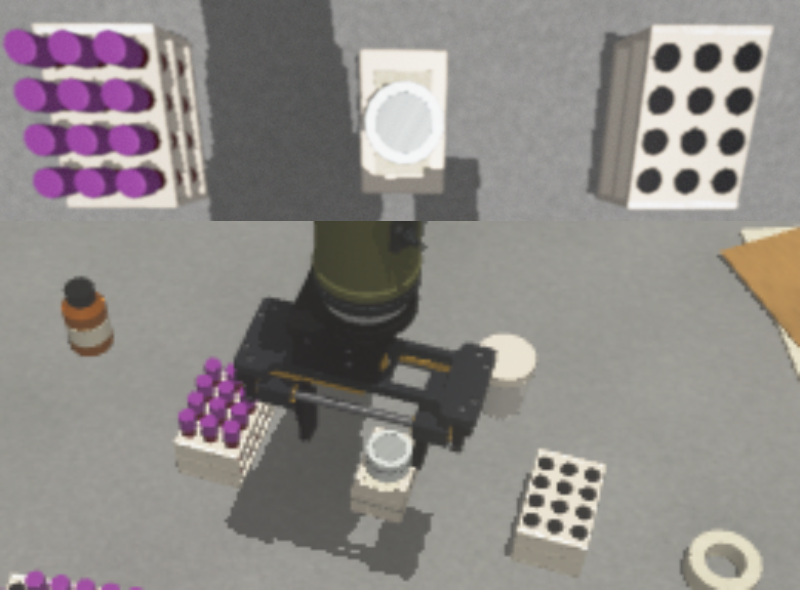

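The tin sits centred on the box, at wrist pixel about (256.8,92.3), within 1.5 mm. In the scene view the bottle stands at about (168,163). Moving to the bottle.

```bash
python3 -m pendant '[{"tx":0.2,"ty":-0.6,"tz":0,"spin":0,"claw":0},{"tx":0.25,"ty":-0.75,"tz":0,"spin":0,"claw":0},{"tx":0.25,"ty":-0.75,"tz":0,"spin":0,"claw":0},{"tx":0.25,"ty":-0.75,"tz":0,"spin":0,"claw":0},{"tx":0.25,"ty":-0.75,"tz":0,"spin":0,"claw":0},{"tx":0.25,"ty":-0.75,"tz":-0.1,"spin":0,"claw":0},{"tx":0.25,"ty":-0.75,"tz":-0.1,"spin":0,"claw":0},{"tx":0.25,"ty":-0.75,"tz":0,"spin":0,"claw":0},{"tx":0.25,"ty":-0.75,"tz":0,"spin":0,"claw":0},{"tx":0.18,"ty":-0.64,"tz":0,"spin":0,"claw":0}]'
python3 -m pendant '[{"tx":0,"ty":0,"tz":0,"spin":0,"claw":0},{"tx":0,"ty":0,"tz":0,"spin":0,"claw":0},{"tx":0,"ty":0,"tz":0,"spin":0,"claw":0}]'
python3 - <<'E'
from h import *
im,i=grab('wrist','w8.png'); print(proj(i,(.447,-.337,.084)),proj(i,(.447,-.337,0)))
h=cv2.cvtColor(im,cv2.COLOR_BGR2HSV); o=cv2.inRange(h,(3,120,60),(20,255,255)); o[220:]=0
ys,xs=np.nonzero(o); print(len(xs),xs.min(),xs.max(),ys.min(),ys.max())
go(.447,-.337,.2,175.5)
E
```

```text
time_s: 21.1
tool_pos: [0.5065, -0.3428, 0.2085]
tool_rot: [180.0, 0.0, 175.6]
force: [0.6, 0.2, 0.3]
grip_width: 0.0867
grasp_force: 0.0
time_s: 21.48
tool_pos: [0.5088, -0.3401, 0.2083]
tool_rot: [179.9, 0.0, 175.8]
force: [-0.0, 0.6, 0.1]
grip_width: 0.087
grasp_force: 0.0
[255.20663517 121.101634  ] [255.45735579 116.63762908]
719 234 448 101 205
pos [ 0.5088 -0.3403  0.2084] yaw 175.78 t 21.52 q1,q7 [  2. 125.] spin 0.07 shift [ 1.24 -0.03  0.17]
```

View pics/w8.png

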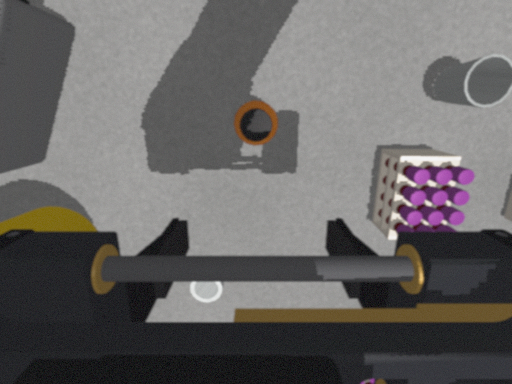

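The bottle's shoulder ring is centred at (256,123.5), radius 22 px, which gives about (0.451,-0.337).

```bash
python3 -m pendant '[{"tx":0.5,"ty":-0.02,"tz":0,"spin":0.07,"claw":0},{"tx":0.66,"ty":0,"tz":0,"spin":0,"claw":0},{"tx":0,"ty":0,"tz":0.5,"spin":0,"claw":0},{"tx":0,"ty":0,"tz":0.6,"spin":0,"claw":0},{"tx":0,"ty":0,"tz":0.6,"spin":0,"claw":0},{"tx":0,"ty":0,"tz":0.5,"spin":0,"claw":0},{"tx":0,"ty":0,"tz":0,"spin":0,"claw":0},{"tx":0,"ty":0,"tz":0,"spin":0,"claw":0}]'
python3 -c "
from h import *
go(.451,-.337,.041,175.5)"
```

```text
time_s: 22.52
tool_pos: [0.4509, -0.3383, 0.0995]
tool_rot: [-180.0, 0.1, 175.4]
force: [0.2, -0.8, -0.4]
grip_width: 0.0872
grasp_force: 0.0
pos [ 0.4509 -0.3383  0.0995] yaw 175.41 t 22.52 q1,q7 [  3. 129.] spin -0.02 shift [0.   0.03 1.17]
```

```bash
python3 -m pendant '[{"tx":0,"ty":0.03,"tz":0.4,"spin":0,"claw":0},{"tx":0,"ty":0,"tz":0.4,"spin":0,"claw":0},{"tx":0,"ty":0,"tz":0.37,"spin":0,"claw":0},{"tx":0,"ty":0,"tz":0,"spin":0,"claw":0},{"tx":0,"ty":0,"tz":0,"spin":0,"claw":0},{"tx":0,"ty":0,"tz":0,"spin":0,"claw":1},{"tx":0,"ty":0,"tz":0,"spin":0,"claw":1},{"tx":0,"ty":0,"tz":0,"spin":0,"claw":1},{"tx":0,"ty":0,"tz":0,"spin":0,"claw":1},{"tx":0,"ty":0,"tz":0,"spin":0,"claw":1}]' 25
python3 -m pendant '[{"tx":0,"ty":0,"tz":0,"spin":0,"claw":1},{"tx":0,"ty":0,"tz":-0.2,"spin":0,"claw":1},{"tx":0,"ty":0,"tz":-0.6,"spin":0,"claw":1},{"tx":0,"ty":0,"tz":-0.8,"spin":0,"claw":1},{"tx":0,"ty":0,"tz":-0.8,"spin":0,"claw":1},{"tx":0,"ty":0,"tz":-0.8,"spin":0,"claw":1},{"tx":0,"ty":0,"tz":0,"spin":0,"claw":1}]'
python3 -c "
from h import *
go(.6592,.0093,.2,175.5)"
```

```text
time_s: 23.78
tool_pos: [0.4503, -0.3368, 0.0401]
tool_rot: [-180.0, 0.0, 175.4]
force: [-0.4, 0.4, -0.5]
grip_width: 0.0452
grasp_force: 25.3
time_s: 24.65
tool_pos: [0.4517, -0.3382, 0.2038]
tool_rot: [-179.9, 0.4, 175.3]
force: [-0.1, 0.1, -2.0]
grip_width: 0.0453
grasp_force: 25.0
pos [ 0.4517 -0.3382  0.2038] yaw 175.35 t 24.65 q1,q7 [  1. 125.] spin -0.04 shift [-3.59  7.25  0.08]
```

```bash
python3 -m pendant '[{"tx":-0.3,"ty":0.6,"tz":0,"spin":-0.04,"claw":1},{"tx":-0.37,"ty":0.74,"tz":0,"spin":0,"claw":1},{"tx":-0.37,"ty":0.74,"tz":0,"spin":0,"claw":1},{"tx":-0.37,"ty":0.74,"tz":0,"spin":0,"claw":1},{"tx":-0.37,"ty":0.74,"tz":0,"spin":0,"claw":1},{"tx":-0.37,"ty":0.74,"tz":0,"spin":0,"claw":1},{"tx":-0.37,"ty":0.74,"tz":0,"spin":0,"claw":1},{"tx":-0.37,"ty":0.74,"tz":0,"spin":0,"claw":1},{"tx":-0.37,"ty":0.74,"tz":0,"spin":0,"claw":1},{"tx":-0.33,"ty":0.73,"tz":0,"spin":0,"claw":1}]'
python3 -m pendant '[{"tx":0,"ty":0,"tz":0,"spin":0,"claw":1},{"tx":0,"ty":0,"tz":0,"spin":0,"claw":1}]'
python3 -c "
from h import *
go(.6592,.0093,.041,175.5)"
```

```text
time_s: 25.9
tool_pos: [0.6572, 0.0117, 0.1983]
tool_rot: [-180.0, -0.2, 175.5]
force: [0.2, 0.4, -2.2]
grip_width: 0.0454
grasp_force: 25.0
time_s: 26.15
tool_pos: [0.6566, 0.0097, 0.1986]
tool_rot: [-179.9, -0.1, 175.5]
force: [0.2, -0.4, -2.0]
grip_width: 0.0449
grasp_force: 25.0
pos [0.6566 0.0097 0.1986] yaw 175.5 t 26.15 q1,q7 [-22.  89.] spin 0.0 shift [-0.06  0.    3.15]
```

```bash
python3 -m pendant '[{"tx":-0.06,"ty":0,"tz":0.3,"spin":0,"claw":1},{"tx":0,"ty":0,"tz":0.6,"spin":0,"claw":1},{"tx":0,"ty":0,"tz":0.6,"spin":0,"claw":1},{"tx":0,"ty":0,"tz":0.6,"spin":0,"claw":1},{"tx":0,"ty":0,"tz":0.4,"spin":0,"claw":1},{"tx":0,"ty":0,"tz":0.2,"spin":0,"claw":1},{"tx":0,"ty":0,"tz":0,"spin":0,"claw":1},{"tx":0,"ty":0,"tz":0,"spin":0,"claw":1}]'
python3 -c "
from h import *
go(.6592,.0093,.0405,175.5)"
```

```text
time_s: 27.15
tool_pos: [0.6615, 0.0102, 0.0663]
tool_rot: [180.0, 0.1, 175.5]
force: [0.1, 0.0, -1.5]
grip_width: 0.0452
grasp_force: 25.0
pos [0.6615 0.0102 0.0663] yaw 175.52 t 27.15 q1,q7 [-21.  91.] spin 0.0 shift [ 0.05 -0.02  0.52]
```

```bash
python3 -m pendant '[{"tx":0.03,"ty":-0.01,"tz":0.15,"spin":0,"claw":1},{"tx":0,"ty":0,"tz":0.15,"spin":0,"claw":1},{"tx":0,"ty":0,"tz":0.15,"spin":0,"claw":1},{"tx":0,"ty":0,"tz":0.04,"spin":0,"claw":1},{"tx":0,"ty":0,"tz":0,"spin":0,"claw":1},{"tx":0,"ty":0,"tz":0,"spin":0,"claw":1}]'
python3 -c "
from h import *
go(.6592,.0093,.0405,175.5)"
```

```text
time_s: 27.9
tool_pos: [0.6593, 0.0099, 0.0406]
tool_rot: [180.0, 0.0, 175.5]
force: [0.4, 0.3, -1.6]
grip_width: 0.0451
grasp_force: 25.0
pos [0.6593 0.0099 0.0406] yaw 175.52 t 27.9 q1,q7 [-20.  91.] spin 0.01 shift [ 0.   -0.01  0.  ]
```

```bash
python3 -m pendant '[{"tx":0,"ty":0,"tz":0.02,"spin":0,"claw":1},{"tx":0,"ty":0,"tz":0,"spin":0,"claw":0},{"tx":0,"ty":0,"tz":0,"spin":0,"claw":0},{"tx":0,"ty":0,"tz":0,"spin":0,"claw":0},{"tx":0,"ty":0,"tz":0,"spin":0,"claw":0},{"tx":0,"ty":0,"tz":-0.4,"spin":0,"claw":0},{"tx":0,"ty":0,"tz":-0.8,"spin":0,"claw":0},{"tx":0,"ty":0,"tz":-0.8,"spin":0,"claw":0},{"tx":0,"ty":0,"tz":-0.8,"spin":0,"claw":0},{"tx":0,"ty":0,"tz":-0.6,"spin":0,"claw":0}]'
python3 -m pendant '[{"tx":0,"ty":0,"tz":0,"spin":1,"claw":0},{"tx":0,"ty":0,"tz":0,"spin":1,"claw":0},{"tx":0,"ty":0,"tz":0,"spin":1,"claw":0},{"tx":0,"ty":0,"tz":0,"spin":1,"claw":0},{"tx":0,"ty":0,"tz":0,"spin":1,"claw":0},{"tx":0,"ty":0,"tz":0,"spin":1,"claw":0},{"tx":0,"ty":0,"tz":0,"spin":1,"claw":0},{"tx":0,"ty":0,"tz":0,"spin":1,"claw":0},{"tx":0,"ty":0,"tz":0,"spin":1,"claw":0},{"tx":0,"ty":0,"tz":0,"spin":1,"claw":0}]'
python3 -m pendant '[{"tx":0,"ty":0,"tz":0,"spin":1,"claw":0},{"tx":0,"ty":0,"tz":0,"spin":1,"claw":0},{"tx":0,"ty":0,"tz":0,"spin":1,"claw":0},{"tx":0,"ty":0,"tz":0,"spin":1,"claw":0},{"tx":0,"ty":0,"tz":0,"spin":1,"claw":0},{"tx":0,"ty":0,"tz":0,"spin":1,"claw":0},{"tx":0,"ty":0,"tz":0,"spin":1,"claw":0},{"tx":0,"ty":0,"tz":0,"spin":1,"claw":0},{"tx":0,"ty":0,"tz":0,"spin":1,"claw":0},{"tx":0,"ty":0,"tz":0,"spin":1,"claw":0}]'
python3 -m pendant '[{"tx":0,"ty":0,"tz":0,"spin":1,"claw":0},{"tx":0,"ty":0,"tz":0,"spin":1,"claw":0},{"tx":0,"ty":0,"tz":0,"spin":0.5,"claw":0},{"tx":0,"ty":0,"tz":0,"spin":0,"claw":0}]'
python3 -c "
from h import *
go(.423,-.166,.2,85.5)"
```

```text
time_s: 29.15
tool_pos: [0.6598, 0.0096, 0.2136]
tool_rot: [180.0, 0.2, 175.5]
force: [-0.3, -0.1, -0.5]
grip_width: 0.0871
grasp_force: 0.0
time_s: 30.4
tool_pos: [0.6593, 0.0098, 0.2113]
tool_rot: [179.9, 0.1, 135.4]
force: [0.5, -0.0, 0.6]
grip_width: 0.0873
grasp_force: 0.0
time_s: 31.65
tool_pos: [0.6593, 0.0099, 0.2113]
tool_rot: [179.9, -0.0, 95.4]
force: [0.3, 0.1, -0.6]
grip_width: 0.0869
grasp_force: 0.0
time_s: 32.15
tool_pos: [0.6592, 0.01, 0.2104]
tool_rot: [179.9, -0.0, 85.6]
force: [-0.7, 0.6, -0.3]
grip_width: 0.0872
grasp_force: 0.0
pos [0.6592 0.01   0.2104] yaw 85.56 t 32.15 q1,q7 [-33.   3.] spin 0.01 shift [-3.88 -4.43  0.2 ]
```

```bash
python3 -m pendant '[{"tx":-0.5,"ty":-0.6,"tz":0,"spin":0,"claw":0},{"tx":-0.6,"ty":-0.7,"tz":0,"spin":0,"claw":0},{"tx":-0.6,"ty":-0.7,"tz":0,"spin":0,"claw":0},{"tx":-0.6,"ty":-0.7,"tz":0,"spin":0,"claw":0},{"tx":-0.6,"ty":-0.7,"tz":0,"spin":0,"claw":0},{"tx":-0.6,"ty":-0.6,"tz":0,"spin":0,"claw":0},{"tx":-0.4,"ty":-0.4,"tz":0,"spin":0,"claw":0},{"tx":0,"ty":0,"tz":0,"spin":0,"claw":0},{"tx":0,"ty":0,"tz":0,"spin":0,"claw":0},{"tx":0,"ty":0,"tz":0,"spin":0,"claw":0}]'
python3 - <<'E'
from h import *
im,i=grab('wrist','w9.png'); print(proj(i,(.423,-.106,.06)))
go(.423,-.106,.2,85.5)
g=cv2.medianBlur(cv2.cvtColor(im,6),3)
u,v=map(int,proj(i,(.423,-.106,.06))); a,b=max(v-50,0),max(u-50,0)
c=cv2.HoughCircles(g[a:v+50,b:u+50],cv2.HOUGH_GRADIENT,1,60,param1=100,param2=8,minRadius=20,maxRadius=30); print(c,a,b)
x,y,r=c[0,0]; p=ray(i,x+b,y+a,.06); print(p,np.linalg.norm(p-ray(i,x+b+r,y+a,.06)))
E
```

```text
time_s: 33.4
tool_pos: [0.4252, -0.1666, 0.2096]
tool_rot: [180.0, 0.0, 85.6]
force: [-0.6, 0.2, -0.3]
grip_width: 0.087
grasp_force: 0.0
[249.2352992  122.14322943]
pos [ 0.4251 -0.1666  0.2096] yaw 85.62 t 33.45 q1,q7 [-32.   8.] spin 0.03 shift [ 1.21 -0.14  0.19]
[[[52.5 48.5 23. ]]] 72 199
[ 0.42543426 -0.10455365  0.06      ] 0.023382000598279037
```

View pics/w9.png

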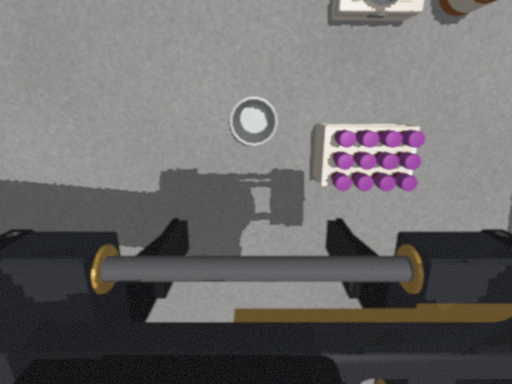

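The beaker rim is centred at (254,121.5), radius 24.5 px, which gives about (0.4275,-0.105). The full rack is clear at the right (325-420,125-190).

```bash
python3 -m pendant '[{"tx":0.6,"ty":-0.05,"tz":0,"spin":0.03,"claw":0},{"tx":0.63,"ty":0,"tz":0,"spin":0,"claw":0},{"tx":0,"ty":0,"tz":0.5,"spin":0,"claw":0},{"tx":0,"ty":0,"tz":0.6,"spin":0,"claw":0},{"tx":0,"ty":0,"tz":0.6,"spin":0,"claw":0},{"tx":0,"ty":0,"tz":0.5,"spin":0,"claw":0},{"tx":0,"ty":0,"tz":0,"spin":0,"claw":0},{"tx":0,"ty":0,"tz":0,"spin":0,"claw":0}]'
python3 -c "
from h import *
go(.4275,-.105,.040,85.5)"
```

```text
time_s: 34.45
tool_pos: [0.4276, -0.1057, 0.1003]
tool_rot: [179.9, 0.0, 85.4]
force: [-0.4, -1.0, 0.8]
grip_width: 0.0873
grasp_force: 0.0
pos [ 0.4276 -0.1057  0.1003] yaw 85.43 t 34.45 q1,q7 [-34.   5.] spin -0.02 shift [ 0.02 -0.01  1.21]
```

```bash
python3 -m pendant '[{"tx":0.02,"ty":0,"tz":0.4,"spin":0,"claw":0},{"tx":0,"ty":0,"tz":0.4,"spin":0,"claw":0},{"tx":0,"ty":0,"tz":0.4,"spin":0,"claw":0},{"tx":0,"ty":0,"tz":0,"spin":0,"claw":0},{"tx":0,"ty":0,"tz":0,"spin":0,"claw":0},{"tx":0,"ty":0,"tz":0,"spin":0,"claw":1},{"tx":0,"ty":0,"tz":0,"spin":0,"claw":1},{"tx":0,"ty":0,"tz":0,"spin":0,"claw":1},{"tx":0,"ty":0,"tz":0,"spin":0,"claw":1},{"tx":0,"ty":0,"tz":0,"spin":0,"claw":1}]' 20
python3 -m pendant '[{"tx":0,"ty":0,"tz":0,"spin":0,"claw":1},{"tx":0,"ty":0,"tz":-0.2,"spin":0,"claw":1},{"tx":0,"ty":0,"tz":-0.6,"spin":0,"claw":1},{"tx":0,"ty":0,"tz":-0.8,"spin":0,"claw":1},{"tx":0,"ty":0,"tz":-0.8,"spin":0,"claw":1},{"tx":0,"ty":0,"tz":-0.8,"spin":0,"claw":1},{"tx":0,"ty":0,"tz":0,"spin":0,"claw":1}]'
python3 -c "
from h import *
go(.571,.0996,.2,85.5)"
```

```text
time_s: 35.7
tool_pos: [0.4266, -0.1048, 0.0395]
tool_rot: [-180.0, -0.0, 85.4]
force: [0.1, 1.1, 1.6]
grip_width: 0.0477
grasp_force: 20.1
time_s: 36.58
tool_pos: [0.4292, -0.1052, 0.203]
tool_rot: [179.6, -0.1, 85.4]
force: [-0.3, 0.7, -1.9]
grip_width: 0.0476
grasp_force: 20.0
pos [ 0.4292 -0.1052  0.203 ] yaw 85.39 t 36.58 q1,q7 [-36.  -1.] spin -0.03 shift [4.31 2.51 0.09]
```

```bash
python3 -m pendant '[{"tx":0.5,"ty":0.3,"tz":0,"spin":-0.03,"claw":1},{"tx":0.65,"ty":0.4,"tz":0,"spin":0,"claw":1},{"tx":0.65,"ty":0.4,"tz":0,"spin":0,"claw":1},{"tx":0.65,"ty":0.4,"tz":0,"spin":0,"claw":1},{"tx":0.65,"ty":0.4,"tz":0,"spin":0,"claw":1},{"tx":0.65,"ty":0.35,"tz":0,"spin":0,"claw":1},{"tx":0.56,"ty":0.24,"tz":0,"spin":0,"claw":1},{"tx":0,"ty":0,"tz":0,"spin":0,"claw":1},{"tx":0,"ty":0,"tz":0,"spin":0,"claw":1}]'
python3 -c "
from h import *
go(.570,.0995,.04,85.5)"
```

```text
time_s: 37.7
tool_pos: [0.5673, 0.0991, 0.1987]
tool_rot: [-179.9, 0.1, 85.5]
force: [-0.3, -0.5, -1.9]
grip_width: 0.0479
grasp_force: 20.2
pos [0.5673 0.0991 0.1987] yaw 85.47 t 37.7 q1,q7 [-44. -11.] spin -0.01 shift [0.02 0.06 3.17]
```

```bash
python3 -m pendant '[{"tx":0.01,"ty":0.03,"tz":0.3,"spin":0,"claw":1},{"tx":0,"ty":0,"tz":0.6,"spin":0,"claw":1},{"tx":0,"ty":0,"tz":0.6,"spin":0,"claw":1},{"tx":0,"ty":0,"tz":0.6,"spin":0,"claw":1},{"tx":0,"ty":0,"tz":0.4,"spin":0,"claw":1},{"tx":0,"ty":0,"tz":0.2,"spin":0,"claw":1},{"tx":0,"ty":0,"tz":0,"spin":0,"claw":1},{"tx":0,"ty":0,"tz":0,"spin":0,"claw":1}]'
python3 -c "
from h import *
go(.570,.0995,.04,85.5)"
```

```text
time_s: 38.7
tool_pos: [0.5703, 0.1008, 0.0656]
tool_rot: [179.9, -0.0, 85.5]
force: [1.0, -0.3, -1.0]
grip_width: 0.0478
grasp_force: 20.2
pos [0.5703 0.1008 0.0656] yaw 85.52 t 38.7 q1,q7 [-41.  -6.] spin 0.0 shift [-0.03 -0.01  0.51]
```

```bash
python3 -m pendant '[{"tx":-0.02,"ty":0,"tz":0.15,"spin":0,"claw":1},{"tx":0,"ty":0,"tz":0.15,"spin":0,"claw":1},{"tx":0,"ty":0,"tz":0.15,"spin":0,"claw":1},{"tx":0,"ty":0,"tz":0.05,"spin":0,"claw":1},{"tx":0,"ty":0,"tz":0,"spin":0,"claw":1},{"tx":0,"ty":0,"tz":0,"spin":0,"claw":1}]'
python3 -c "
from h import *
go(.570,.0995,.0395,85.5)"
```

```text
time_s: 39.45
tool_pos: [0.5693, 0.0997, 0.0396]
tool_rot: [-180.0, -0.0, 85.5]
force: [-0.9, 0.1, 0.9]
grip_width: 0.0481
grasp_force: 20.3
pos [0.5693 0.0997 0.0396] yaw 85.53 t 39.45 q1,q7 [-41.  -5.] spin 0.01 shift [-0.    0.02  0.  ]
```

```bash
python3 -m pendant '[{"tx":0,"ty":0,"tz":0,"spin":0,"claw":0},{"tx":0,"ty":0,"tz":0,"spin":0,"claw":0},{"tx":0,"ty":0,"tz":0,"spin":0,"claw":0},{"tx":0,"ty":0,"tz":0,"spin":0,"claw":0},{"tx":0,"ty":0,"tz":-0.3,"spin":0,"claw":0},{"tx":0,"ty":0,"tz":-0.8,"spin":0,"claw":0},{"tx":0,"ty":0,"tz":-0.8,"spin":0,"claw":0},{"tx":0,"ty":0,"tz":-0.8,"spin":0,"claw":0},{"tx":-0.4,"ty":0,"tz":-0.8,"spin":0,"claw":0},{"tx":-0.7,"ty":0.2,"tz":-0.7,"spin":0,"claw":0}]'
python3 -m pendant '[{"tx":-0.8,"ty":0.2,"tz":-0.4,"spin":0,"claw":0},{"tx":-0.8,"ty":0.2,"tz":0,"spin":0,"claw":0},{"tx":-0.8,"ty":0,"tz":0,"spin":0,"claw":0},{"tx":-0.4,"ty":0,"tz":0,"spin":0,"claw":0},{"tx":0,"ty":0,"tz":0,"spin":0,"claw":0},{"tx":0,"ty":0,"tz":0,"spin":0,"claw":0},{"tx":0,"ty":0,"tz":0,"spin":0,"claw":0}]'
python3 - <<'E'
from h import *
im,i=grab('wrist','w10.png')
for n,p in dict(box=(.5645,.0168,.034),tin=(.5645,.0168,.062),bottle=(.6592,.0093,.058),beaker=(.570,.0995,.06),rack=(.5765,.186,.05)).items(): print(n,proj(i,p).round(1))
g=cv2.medianBlur(cv2.cvtColor(im,6),3)
for n,p,r in (('tin',(.5645,.0168,.062),.022),('bottle',(.6592,.0093,.058),.023),('beaker',(.570,.0995,.06),.025)):
    u,v=map(int,proj(i,p)); q=abs(proj(i,(p[0]+r,p[1],p[2]))[0]-proj(i,p)[0]); a,b=max(v-40,0),max(u-40,0)
    c=cv2.HoughCircles(g[a:v+40,b:u+40],cv2.HOUGH_GRADIENT,1,80,param1=100,param2=6,minRadius=int(q-2),maxRadius=int(q+3))
    if c is not None: x,y,_=c[0,0]; print(n,'r',q,c[0,0],ray(i,x+b,y+a,p[2]))
E
```

```text
time_s: 40.7
tool_pos: [0.5751, 0.045, 0.2524]
tool_rot: [179.9, -0.1, 85.7]
force: [0.8, 0.1, -0.6]
grip_width: 0.0868
grasp_force: 0.0
time_s: 41.58
tool_pos: [0.5843, -0.0952, 0.2696]
tool_rot: [180.0, -0.0, 85.7]
force: [0.3, 0.6, -0.9]
grip_width: 0.0869
grasp_force: 0.0
box [233.6  77.2]
tin [231.7  75.1]
bottle [312.6  75.6]
beaker [229.1  -6.5]
rack [ 227.5 -100. ]
tin r 18.824319085240802 [41.5 42.5 17.1] [0.56516923 0.01410039 0.062     ]
bottle r 19.562786424640763 [37.5 38.5 21.4] [0.6556376  0.01189475 0.058     ]
```

View pics/w10.png

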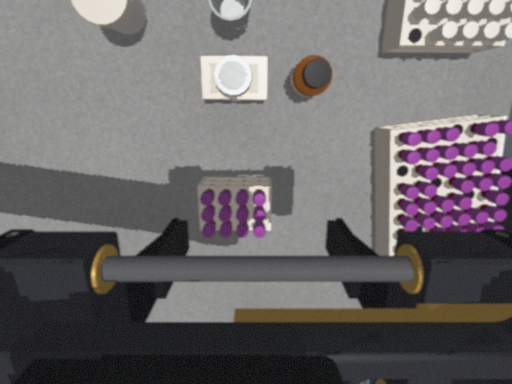

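The box (200-268, 56-100) carries the tin at (233,76), and the bottle shoulder is at (312,76) as planned. The beaker is cut off at the top edge, so I'll shift for one last combined look.

```bash
python3 -m pendant '[{"tx":0.5,"ty":0,"tz":0,"spin":0,"claw":0},{"tx":0.6,"ty":0,"tz":0,"spin":0,"claw":0},{"tx":0.5,"ty":0,"tz":0,"spin":0,"claw":0},{"tx":0,"ty":0,"tz":0,"spin":0,"claw":0},{"tx":0,"ty":0,"tz":0,"spin":0,"claw":0},{"tx":0,"ty":0,"tz":0,"spin":0,"claw":0}]'
python3 - <<'E'
from h import *
im,i=grab('wrist','w11.png'); s,_=grab('scene','s11.png'); d,di=grab('side','d11.png')
for n,p in dict(box=(.5645,.0168,.034),tin=(.5645,.0168,.062),bottle=(.6592,.0093,.058),beaker=(.570,.0995,.06),rack=(.5765,.186,.05)).items(): print(n,proj(i,p).round(1),proj(di,p).round(1))
r=lambda a,w,h:cv2.resize(a,(w,h),interpolation=cv2.INTER_CUBIC)
cv2.imwrite('pics/f.png',np.vstack([r(im[:190,150:400],790,600)[:300*2:2] if 0 else r(im[:200,130:400],400,296),r(s[130:290,150:370],400,291)]))
a=cv2.imread('pics/f.png'); b=r(d[100:300,170:335],396,480); b=np.vstack([b,np.zeros((a.shape[0]-480,396,3),np.uint8)])
cv2.imwrite('pics/f.png',np.hstack([a,b]))
E
```

```text
time_s: 42.38
tool_pos: [0.5902, -0.0191, 0.2697]
tool_rot: [180.0, 0.0, 85.4]
force: [-0.7, 0.1, 0.5]
grip_width: 0.0873
grasp_force: 0.0
box [234.8 138.2] [269.7 188.1]
tin [233.1 140.9] [270.  180.7]
bottle [309.  140.3] [307.  178.9]
beaker [230.5  69.2] [265.6 158.4]
rack [228.6 -14.1] [261.7 139.4]
```

View pics/f.png

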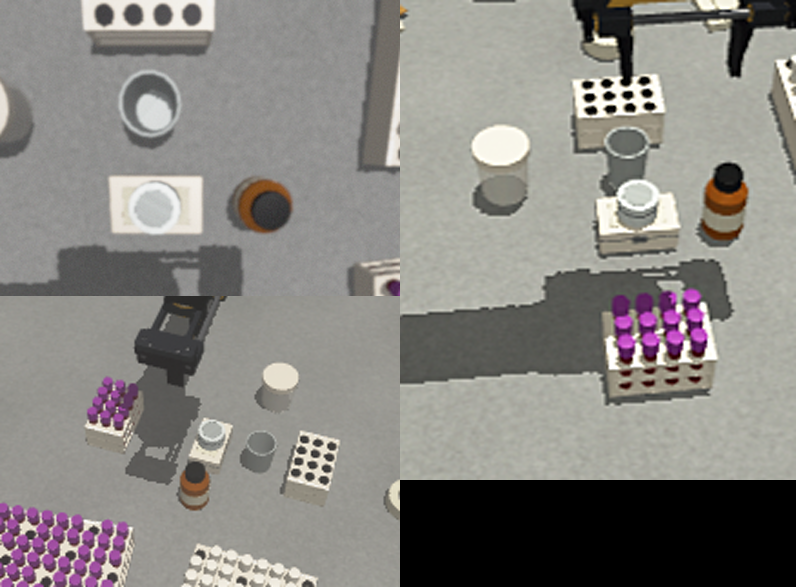

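All five show as planned: the box sits midway and aligned with the tin centred on it, and the bottle stands upright behind. The beaker is at wrist pixel (231,70) against (230.5,69.2) expected. The pot and tape are undisturbed.

```bash
python3 -c "
from h import *
print(env.sign_off())"
```

```text
the job is handed in; nothing more can be done
None
```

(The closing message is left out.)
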